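# Lock the degassing pot and open the board stand

### The arm

A 6-joint arm with a two-finger parallel gripper is mounted at the origin on the work surface. World frame = base frame: x ahead of the robot, y to its left, z up, the work surface at z = 0. Lengths are in m, angles in degrees, forces in N, time in s.
With the tool pointing down it reaches from about 0.325 to 0.775 m from the base axis. Payload 9.3 kg.
Tool frame: the origin (TCP) lies between the finger pads; the fingertips stand 8 mm ahead of it and the grasp point (between the pads) lies 11 mm behind it; z points along the fingers, y is the line along which they close (so a half turn about z gives the same grasp; the last joint's range is limited). The gripper opens to 85 mm and grips with 20 to 120 N. Pads are 22 mm wide; open, the fingers measure 114 mm over their backs; the gripper's body (76 mm by 85 mm) begins 54 mm behind the grasp point. The pads swing forward as they close: fully open they stand 13 mm farther back than shut.
Start: joints at [-71.883, 14.817, 1.232, 76.415, 0, 81.257], TCP at [0.248, -0.491, 0.239] pointing down, gripper open.
Joint ranges: [-174.27, 174.27], [-52.1, 104.24], [-59.71, 78.15], [-110.17, 111.67], [-87.03, 83.33], [-180, 180]. Speed limits (degrees/s): [127.2, 127.2, 159.86, 180, 180, 180].

### API

Orientations are given as a 3x3 rotation matrix whose columns are the frame's x, y, z axes.
In Python, from rig import bot gives the robot as it stands. The module is installed in compiled form; this text tells all that it offers.
- The arm moves only by the tool play_rows, never from a script. Its argument "motion" is a list of rows, each an object with "hand": the opening, from 0 (shut) to 1 (fully open); "dp": the shift along the world's x, y, z in mm, a list of three; "dr": the turn, a rotation vector about the world's x, y, z in units of 5 degrees (1.0 is 5 degrees), a list of three. In form: [{"hand": hand, "dp": [x, y, z], "dr": [rx, ry, rz]}, ...]. A call has 1 to 8 rows; each row is the pose to reach, as a shift and turn from the pose commanded when the call began; what a row does not reach only later rows make up. A row lasts 1/12 s, in which the tool goes at most 41.7 mm and 7.16 degrees, less where a joint would pass 70% of its speed; a pose out of reach is approached as far as the arm can. A call with a gripper value outside its range is refused whole. The fingers move at their own pace and stop on an object; "force" is the grip in N (left out, the last holds). Time passes only in rows, so rows that repeat a pose let the fingers close. It gives the time, the measured TCP pose, the force, the opening and the grip force at its end, in the units of the state.
- bot.get_state(): the state, without advancing time (a new reading comes with each control period).
- bot.camera(name): name is "scene" or "top"; returns a dict with "image" (420x560x3 uint8, red, green, blue), "range_z" (420x560 float32, m along the optical axis (not along the pixel's ray), 0 where there is no reading), "fov_y" (degrees; the focal length in pixels is half the picture's height over the tangent of half this angle, whatever the lens; pixels are square), "cx", "cy" (the principal point, pixels), "k1" (the pictures are not rectified: a ray, as slopes to the right and down, at radius r is drawn at 1 + k1 r^2 times it, then the intrinsics apply), "pose" (4x4, takes a point from camera to world coordinates). Camera axes: x right, y down, z forward; pixel columns grow to the right and rows downward; lengths in m; the calibration is good to about 2 mm. A picture is of the moment at which its call begins.
- bot.close_job(): hands the job in; it is judged then, once.
Trained networks look in the newest picture that a camera, given by its name, has taken for a name from the list of things; names that differ only in an ending like _2 or _b are one class to them, and where a whole thing is asked for, a point or a joint stands for the part that bears it (a point fixed in the world has none). Each returns a list of dicts, best first, with "conf" (0 to 1); they miss things now and then, are a little off and sometimes report something else, mostly with a low value. They report only what shows in the picture. A call takes as long as a camera call.
- bot.silhouettes(camera, name): "region" (420x560 bool, what is visible of it) and "extent" ([left, top, right, bottom] in pixels, round what is visible of it).
- bot.spot_point(camera, name): "xy" ([column, row] in pixels: a listed point, or the origin of a listed thing).
The state is a dict: "time": time; "qpos": joint angles; "joint_vel": joint speeds; "tau": joint torques, N m; "tcp_pos": TCP position; "orientation": TCP orientation; "ft_force": force on the tool from outside, world axes, zero at the start; "ft_torque": the same for the moment, N m; "opening": finger opening in m; "gripper_force": force on a finger pad.
Only numpy, scipy, OpenCV 4.12 (cv2) and the standard library are available. Lean on these libraries where they do the work, as an engineer would, in place of code of your own. Each camera call takes 0.05 s, during which the arm holds its last target. There are 200 camera calls.

### The job

First turn the blue lock collar of the degassing pot clockwise until its white pointer stands at the green locked mark. Then swing the yellow arm of the board stand out, counter-clockwise from above, until it seats at its end stop over the green seat, ready to carry a board. Let go of both and leave the small mixing cup, the stir stick and the two pigment containers where they are.

Things in the scene. Friction and masses are not known exactly. Their poses are not given: they have to be found in the camera images.
- pot: Steel degassing pot, bolted down; 216 mm base disc, 152 mm wide body, aluminium flange 232 mm wide with its top 112 mm up, clear lid with a small brass valve (40 mm wide, top 158 mm up) at the centre. Origin at the centre of its underside; z up is the collar's axis. A red bar on the flange at +0.57 rad from its x axis marks open, a green bar at -0.58 rad marks locked (both 104 mm from the axis).
- collar (a joint): Turn of the blue lock collar (180 mm outside, 136 mm inside, top 136 mm above the table) about the pot's vertical axis, rad; grows CLOCKWISE seen from above. The collar carries a white pointer bar, outer end 100 mm from the axis. 0 = pointer at the red open bar; 1.15 = pointer at the green locked mark; the hard stop at 1.40 is past the mark. It is stiff (about 0.25 N m) and stays where it is left.
- pointer (a point): Outer end of the white pointer bar on the collar, 98 mm from the pot's axis, 138 mm above the table; its angle about the axis is the collar's.
- lock_mark (a point): Middle of the green locked mark on the flange, 104 mm from the pot's axis, 114 mm above the table.
- grip_a (a point): One of two upright orange grip posts on the collar, 24 mm thick, 55 mm tall (136 to 191 mm above the table), 76 mm from the pot's axis, a quarter turn counter-clockwise of the pointer. The point is on the post's centre line, 172 mm above the table.
- grip_b (a point): The same on the other orange post, across the collar, a quarter turn clockwise of the pointer.
- stand: Board stand, bolted down: 124 mm dark base disc, column, two fixed aluminium arms with grey rest posts 100 mm from the column axis at 0 and 120 degrees from its x axis (counter-clockwise from above), and a green seat under the place of the third arm at 240 degrees. Origin at the centre of its underside; z up is the arm's hinge axis.
- swing_arm (a joint): Swing of the yellow arm about the stand's vertical axis, rad; grows COUNTER-CLOCKWISE seen from above. 0 = folded, 150 degrees from the stand's x axis; 1.571 = seated at its end stop over the green seat (240 degrees). Stiff hinge (0.2 N m), stays where it is left.
- swing_post (a point): Upright round yellow post with black tip at the end of the hinged arm, 22 mm thick, from 59 to 123 mm above the table, 100 mm from the hinge axis. The point is on its centre line 105 mm above the table.
- mix_cup: Bystander, leave alone: small clear mixing cup, 66 mm wide, 50 mm tall, origin at the centre of its underside.
- stir_stick: Bystander, leave alone: flat pale wooden stir stick, 150 x 20 x 7 mm, lying along its x, origin at the centre of its underside.
- pigment_blue: Bystander, leave alone: bottle with blue cap and label, 56 mm wide, 130 mm tall, origin under its centre.
- pigment_red: Bystander, leave alone: jar with red cap, 64 mm wide, 90 mm tall, origin under its centre.

How it is judged:
By the outcome, as a careful person would: the job done as asked, in the order asked, and still so for the second after the job is handed in, with the robot touching nothing.
It also fails if it takes over 45 s, if anything falls off the work surface, if the arm or the gripper's body presses on something with over 40 N, if the wrist force passes 120 N, or if a joint passes its speed limit or range.

## Working session

There is one attempt and no reset: what is moved stays moved. The work goes in short steps, Python scripts to look and compute and a tool call to move; the robot and the scene stay as the last step left them, time stands still between calls to the robot, and variables do not carry over. Pictures are saved under pics/ and viewed, at most 10 in all, crops included, and the job is handed in when it is done.

Besides the shell and the picture viewer there is one more tool, called after "Emit:" in YAML: its name, and indented under it one key for each argument. play_rows: Moves the arm, as the interface text tells. Its arguments: {"type":"object","properties":{"motion":{"type":"array"},"force":{"type":"number"}},"required":["motion"]}

```bash
mkdir -p pics; cat > h.py <<'E'
import numpy as np, cv2
from rig import bot
def K(c):
    f=210/np.tan(np.radians(c["fov_y"])/2); return f
def ray(c,u,v):
    f=K(c); d=np.array([(u-c["cx"])/f,(v-c["cy"])/f]); s=d.copy()
    for _ in range(20): s=d/(1+c["k1"]*(s@s))
    return np.array([s[0],s[1],1.])
def atz(c,u,v,z):
    R=c["pose"][:3,:3];o=c["pose"][:3,3];w=R@ray(c,u,v); return o+w*(z-o[2])/w[2]
def depthpt(c,u,v):
    z=c["range_z"][int(round(v)),int(round(u))]; return c["pose"][:3,:3]@(ray(c,u,v)*z)+c["pose"][:3,3]
def cloud(c):
    f=K(c);v,u=np.mgrid[:420,:560]; d=np.stack([(u-c["cx"])/f,(v-c["cy"])/f],-1); s=d.copy()
    for _ in range(15): s=d/(1+c["k1"]*(s**2).sum(-1,keepdims=True))
    P=np.concatenate([s,np.ones((420,560,1))],-1)*c["range_z"][...,None]
    return P@c["pose"][:3,:3].T+c["pose"][:3,3]
E
python3 - <<'E'
from h import *
np.set_printoptions(precision=4,suppress=True)
Z=dict(pot=0,pointer=.138,lock_mark=.114,grip_a=.172,stand=0,swing_post=.105,mix_cup=0,stir_stick=0,pigment_blue=0,pigment_red=0)
for n in("scene","top"):
    c=bot.camera(n); cv2.imwrite(f"pics/{n}0.png",c["image"][...,::-1]); print(n,c["pose"][:3,3])
    for k,z in Z.items():
        for r in bot.spot_point(n,k)[:3]: print(k,round(r["conf"],2),np.round(r["xy"],1),atz(c,*r["xy"],z))
E
```

```text
scene [1.3387 0.219  1.048 ]
pot 0.64 [207.2 211.9] [ 0.5107 -0.2555  0.    ]
pointer 0.63 [217.4 198.5] [ 0.5602 -0.1814  0.138 ]
pointer 0.2 [186.4 209.4] [ 0.6247 -0.2588  0.138 ]
lock_mark 0.79 [188.4 210.9] [ 0.6103 -0.2628  0.114 ]
lock_mark 0.65 [347.7 253.3] [0.6574 0.24   0.114 ]
lock_mark 0.35 [180.1 183.8] [ 0.5043 -0.3359  0.114 ]
grip_a 0.92 [224.2 163.7] [ 0.4373 -0.197   0.172 ]
grip_a 0.72 [181.5 185.6] [ 0.5625 -0.2941  0.172 ]
stand 0.75 [349.3 258.1] [0.5914 0.2498 0.    ]
swing_post 0.89 [375.6 214.6] [0.4859 0.3055 0.105 ]
mix_cup 0.65 [285.6 218. ] [0.4759 0.0171 0.    ]
stir_stick 0.69 [273.9 246.8] [0.603 0.008 0.   ]
pigment_blue 0.89 [423.4 243.1] [0.4786 0.4762 0.    ]
pigment_red 0.43 [271.5 247.9] [0.609  0.0015 0.    ]
top [0.4083 0.0123 1.3973]
pot 0.62 [376.3 224.3] [ 0.5019 -0.2551  0.    ]
pointer 0.71 [352.9 192.1] [ 0.5779 -0.1708  0.138 ]
pointer 0.62 [374.3 223.9] [ 0.4938 -0.2236  0.138 ]
lock_mark 0.65 [389.6 181.4] [ 0.6083 -0.2727  0.114 ]
grip_a 0.95 [405.1 195.5] [ 0.5624 -0.2975  0.172 ]
grip_a 0.72 [365.7 238. ] [ 0.4563 -0.1944  0.172 ]
stand 0.9 [198.2 204.9] [0.5664 0.2576 0.    ]
stand 0.33 [124.2 234.3] [0.4851 0.4679 0.    ]
swing_post 0.92 [177.3 230.3] [0.4875 0.2943 0.105 ]
mix_cup 0.96 [282.7 237.5] [0.4682 0.0148 0.    ]
stir_stick 0.69 [284.3 190.3] [0.605 0.008 0.   ]
stir_stick 0.25 [446.9 215.3] [ 0.5247 -0.4577  0.    ]
pigment_blue 0.83 [122.1 232.4] [0.4907 0.4739 0.    ]
pigment_red 0.78 [449.9 211.6] [ 0.5353 -0.4668  0.    ]
```

View pics/scene0.png

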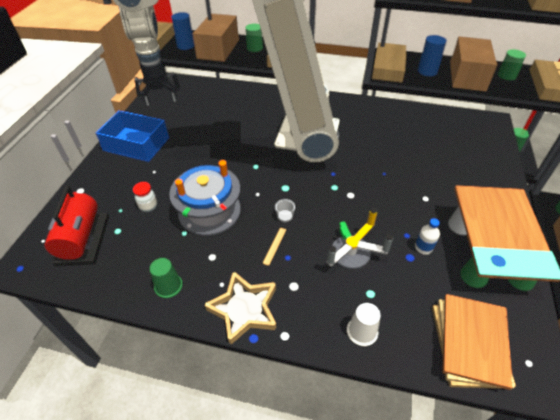

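View pics/top0.png

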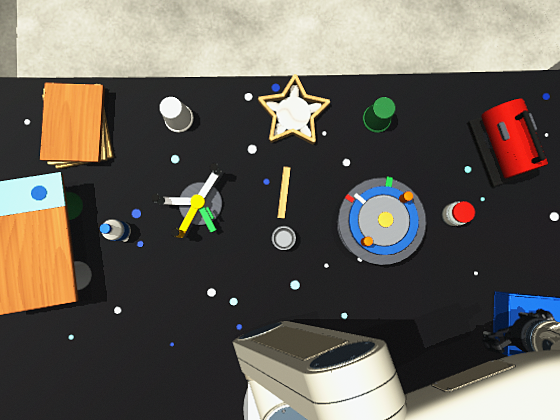

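```bash
python3 - <<'E'
from h import *
np.set_printoptions(precision=4,suppress=True)
for n in("top","scene"):
    c=bot.camera(n); P=cloud(c); hsv=cv2.cvtColor(c["image"],cv2.COLOR_RGB2HSV); H,S,V=[hsv[...,i].astype(int) for i in range(3)]
    ok=c["range_z"]>0
    def show(l,m):
        m=m&ok; 
        if m.sum(): print(n,l,m.sum(),np.median(P[m],0),P[m].min(0),P[m].max(0), 'meanxy',P[m].mean(0), (P[m].max(0)+P[m].min(0))[:2]/2)
    x,y,z=P[...,0],P[...,1],P[...,2]
    col=(abs(x-.505)<.15)&(abs(y+.245)<.15)
    show('orange top',col&(H>4)&(H<20)&(S>150)&(z>.183)&(y<-.245))
    show('orange top2',col&(H>4)&(H<20)&(S>150)&(z>.183)&(y>-.245))
    show('blue',col&(H>95)&(H<125)&(S>120)&(z>.128)&(z<.145))
    show('flange',col&(z>.106)&(z<.118))
    show('green',col&(H>40)&(H<85)&(S>100)&(z>.10)&(z<.13))
    show('red',col&((H<4)|(H>172))&(S>120)&(z>.10)&(z<.13))
    show('white',col&(S<40)&(V>190)&(z>.131)&(z<.146))
    st=(abs(x-.575)<.17)&(abs(y-.25)<.17)
    show('yellow',st&(H>20)&(H<35)&(S>130)&(z>.03))
    show('posttop',st&(abs(x-.487)<.03)&(abs(y-.297)<.03)&(z>.11)&(z<.13))
    show('greenst',st&(H>40)&(H<85)&(S>100)&(z>.0))
E
```

```text
top orange top 52 [ 0.5586 -0.3016  0.1902] [ 0.5482 -0.3114  0.184 ] [ 0.5694 -0.288   0.1958] meanxy [ 0.559  -0.2998  0.19  ] [ 0.5588 -0.2997]
top orange top2 36 [ 0.4484 -0.1994  0.1906] [ 0.4381 -0.2068  0.1833] [ 0.4583 -0.1855  0.1959] meanxy [ 0.4487 -0.1977  0.1902] [ 0.4482 -0.1962]
top blue 1401 [ 0.4972 -0.2502  0.1359] [ 0.4156 -0.336   0.128 ] [ 0.5932 -0.1587  0.1448] meanxy [ 0.5003 -0.2487  0.1358] [ 0.5044 -0.2474]
top flange 2110 [ 0.4913 -0.2318  0.1121] [ 0.3896 -0.3633  0.106 ] [ 0.6199 -0.1333  0.118 ] meanxy [ 0.4983 -0.2403  0.112 ] [ 0.5048 -0.2483]
top green 60 [ 0.609  -0.2699  0.1146] [ 0.5953 -0.2801  0.101 ] [ 0.6224 -0.2603  0.123 ] meanxy [ 0.6082 -0.2701  0.1139] [ 0.6089 -0.2702]
top red 43 [ 0.5653 -0.1639  0.1145] [ 0.557  -0.1763  0.1096] [ 0.5764 -0.1527  0.1226] meanxy [ 0.5656 -0.1646  0.1148] [ 0.5667 -0.1645]
top white 369 [ 0.5166 -0.2389  0.1364] [ 0.4414 -0.3129  0.131 ] [ 0.5735 -0.1738  0.1456] meanxy [ 0.5143 -0.2425  0.1366] [ 0.5074 -0.2434]
top yellow 375 [0.543  0.265  0.0615] [0.4715 0.2301 0.0509] [0.5877 0.2996 0.1225] meanxy [
[... 1015 characters left out ...]
 0.6091 -0.271 ]
scene red 32 [ 0.5689 -0.1637  0.1132] [ 0.5569 -0.1777  0.1088] [ 0.5786 -0.1529  0.1195] meanxy [ 0.5686 -0.164   0.1139] [ 0.5677 -0.1653]
scene white 739 [ 0.5202 -0.2368  0.1361] [ 0.4483 -0.3116  0.131 ] [ 0.5754 -0.1756  0.1433] meanxy [ 0.5165 -0.2421  0.1362] [ 0.5118 -0.2436]
scene yellow 328 [0.5283 0.2745 0.063 ] [0.477  0.2302 0.0495] [0.5925 0.3089 0.1224] meanxy [0.5305 0.2732 0.0694] [0.5347 0.2696]
scene posttop 50 [0.4862 0.2966 0.1219] [0.4709 0.286  0.1131] [0.4947 0.3069 0.1278] meanxy [0.4849 0.2964 0.1208] [0.4828 0.2964]
scene greenst 150 [0.5252 0.2185 0.0495] [0.445  0.1974 0.0001] [0.7166 0.3316 0.0702] meanxy [0.524  0.2213 0.0445] [0.5808 0.2645]
```

The scene view shows the pot near (205,195), with orange posts at (180,186) and (223,165), the stand near (350,240), and the cup at (285,212). The top view shows the pot at (382,221), with the pointer at (360,199) just past red and the green mark at (390,182). The stand is at (198,203), with the yellow arm pointing down-left to (178,235) and the green seat down-right at (210,222).

```bash
python3 - <<'E'
from h import *
from scipy.optimize import least_squares
np.set_printoptions(precision=4,suppress=True)
s=bot.get_state(); print(s["time"],s["tcp_pos"],s["orientation"],s["qpos"])
for n in("top","scene"):
    c=bot.camera(n); P=cloud(c); hsv=cv2.cvtColor(c["image"],cv2.COLOR_RGB2HSV); H,S,V=[hsv[...,i].astype(int) for i in range(3)]
    x,y,z=P[...,0],P[...,1],P[...,2]
    # flange outer edge circle fit: bin by angle, max radius
    def rim(m,c0,r):
        Q=P[m][:,:2]; 
        d=Q-c0; a=np.degrees(np.arctan2(d[:,1],d[:,0]))//6; rr=np.hypot(*d.T)
        E=np.array([Q[a==k][rr[a==k].argmax()] for k in np.unique(a)])
        f=least_squares(lambda p:np.hypot(E[:,0]-p[0],E[:,1]-p[1])-p[2],[*c0,r],loss='soft_l1',f_scale=.002); return f.x,len(E)
    print('flange',rim((abs(z-.112)<.004)&(np.hypot(x-.5055,y+.248)<.125),np.array([.5055,-.248]),.116))
    st=np.hypot(x-.572,y-.255)<.075
    print('base',rim(st&(z>.004)&(z<.03),np.array([.572,.255]),.062))
    d=np.hypot(x-.572,y-.255)<.13
    for l,m in dict(yel=d&(H>22)&(H<35)&(S>130)&(z>.05)&(z<.075),green=d&(H>45)&(H<85)&(S>100)&(z>.03)&(z<.1),hi=d&(z>.075)).items():
        nl,L,stt,cen=cv2.connectedComponentsWithStats((m*255).astype(np.uint8))
        for k in range(1,nl):
            q=P[L==k]
            if len(q)>8:
                w,vv=np.linalg.eigh(np.cov(q[:,:2].T)); print(l,len(q),cen[k],q.mean(0),q.min(0),q.max(0),'dir',np.degrees(np.arctan2(vv[1,1],vv[0,1])))
c=bot.camera("top");im=c["image"]
a=cv2.resize(im[150:260,150:250],None,fx=4,fy=4,interpolation=2);b=cv2.resize(im[165:275,330:430],None,fx=4,fy=4,interpolation=2)
cv2.imwrite("pics/crop1.png",np.hstack([a,b])[...,::-1])
E
```

```text
1.2 [ 0.2485 -0.4907  0.2393] [[ 0.8921  0.4518  0.    ]
 [ 0.4518 -0.8921  0.    ]
 [ 0.     -0.     -1.    ]] [-71.8823  14.8175   1.2325  76.415    0.0002  81.2553]
flange (array([ 0.504 , -0.2482,  0.1144]), 60)
base (array([0.5704, 0.2564, 0.0701]), 51)
yel 344 [191.8895 210.8895] [0.5431 0.2641 0.0614] [0.4906 0.23   0.0516] [0.5875 0.3001 0.0728] dir 151.41943151581086
green 198 [207.6566 217.8333] [0.524  0.2224 0.0509] [0.4846 0.2002 0.0414] [0.5551 0.2471 0.071 ] dir -155.1327179643803
hi 82 [214.6707 168.3659] [0.6508 0.1935 0.1155] [0.6419 0.1837 0.0769] [0.6637 0.2075 0.1313] dir 76.31363570041258
hi 93 [156.871  198.5914] [0.5721 0.3469 0.113 ] [0.5626 0.3381 0.0758] [0.5839 0.3598 0.13  ] dir 61.438961000034844
hi 84 [176.4167 232.8333] [0.4803 0.2945 0.1139] [0.4707 0.2862 0.0768] [0.491  0.3088 0.1273] dir 99.77921327673178
flange (array([ 0.5072, -0.248 ,  0.115 ]), 50)
base (array([0.5736, 0.2514, 0.0605]), 50)
yel 238 [358.395  235.5924] [0.5445 0.265  0.0613] [0.4872 0.2302 0.0525] [0.5922 0.3027 0.0711] dir 151.0218947692086
green 124 [344.2661 230.    ] [0.5255 0.2192 0.0527] [0.4845 0.2015 0.0414] [0.5554 0.2395 0.0696] dir -166.77709461040217
hi 105 [372.619 214.2  ] [0.4878 0.2963 0.1065] [0.4727 0.2859 0.0752] [0.4953 0.3071 0.1266] dir 78.10328597575699
hi 117 [387.1795 240.7009] [0.5815 0.3467 0.1068] [0.567  0.3366 0.0751] [0.5892 0.3579 0.1281] dir 82.20750344438237
hi 111 [331.9189 252.3874] [0.6603 0.1959 0.1082] [0.6447 0.1848 0.0761] [0.6676 0.2066 0.1276] dir 86.80839348855636
```

View pics/crop1.png

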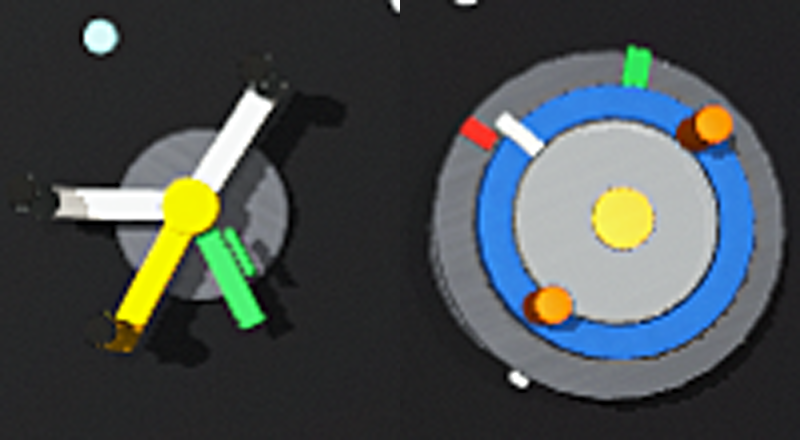

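The left crop shows the stand, with its yellow arm down-left and the green seat down-right. The right crop shows the white pointer about 7° past red and green further clockwise. The posts and pot agree with r = 76 mm: grip_b is at (0.5615, -0.300), the pot centre at (0.506, -0.248), and the turn needed is about 59° clockwise. I'll approach grip_b with the closing line tangential.

Emit:
play_rows:
  motion:
    - {"hand":1,"dp":[40,24,3],"dr":[0,0,1.4]}
    - {"hand":1,"dp":[75,46,3],"dr":[0,0,2.8]}
    - {"hand":1,"dp":[110,67,3],"dr":[0,0,4.2]}
    - {"hand":1,"dp":[145,88,3],"dr":[0,0,5.6]}
    - {"hand":1,"dp":[180,110,3],"dr":[0,0,7.0]}
    - {"hand":1,"dp":[215,131,3],"dr":[0,0,8.4]}
    - {"hand":1,"dp":[250,153,3],"dr":[0,0,9.8]}
    - {"hand":1,"dp":[280,171,3],"dr":[0,0,11.2]}
  force: 30

```text
time: 2.02
tcp_pos: [0.5304, -0.3178, 0.2423]
orientation: [[0.118, 0.993, 0.0], [0.993, -0.118, 0.0], [0.0, 0.0, -1.0]]
ft_force: [0.2, -0.5, 1.3]
opening: 0.085
gripper_force: 0.0
```

Emit:
play_rows:
  motion:
    - {"hand":1,"dp":[17,10,0],"dr":[0,0,1.4]}
    - {"hand":1,"dp":[33,20,0],"dr":[0,0,2.8]}
    - {"hand":1,"dp":[33,20,0],"dr":[0,0,4.2]}
    - {"hand":1,"dp":[33,20,0],"dr":[0,0,5.6]}
    - {"hand":1,"dp":[33,20,0],"dr":[0,0,7.0]}
    - {"hand":1,"dp":[33,20,0],"dr":[0,0,8.4]}
    - {"hand":1,"dp":[33,20,0],"dr":[0,0,9.8]}
    - {"hand":1,"dp":[33,20,0],"dr":[0,0,10.9]}

```text
time: 2.68
tcp_pos: [0.5615, -0.2996, 0.2422]
orientation: [[-0.74, 0.673, -0.0], [0.673, 0.74, 0.0], [0.0, -0.0, -1.0]]
ft_force: [-0.2, -0.2, 0.1]
opening: 0.0852
gripper_force: 0.0
```

```bash
python3 - <<'E'
from h import *
s=bot.get_state(); R=s["orientation"];print(s["time"],s["tcp_pos"],np.degrees(np.arctan2(R[1,0],R[0,0])),np.round(s["qpos"],1),s["ft_force"])
E
```

```text
2.6833 [ 0.56154013 -0.29961884  0.24217598] 137.73132586388414 [-35.6  23.5  14.5  81.   -0.    6.6] [-0.21223002 -0.22611961  0.07774019]
```

Emit:
play_rows:
  motion:
    - {"hand":1,"dp":[0,0,-30],"dr":[0,0,0]}
    - {"hand":1,"dp":[0,0,-60],"dr":[0,0,0]}
    - {"hand":1,"dp":[0,0,-81],"dr":[0,0,0]}
    - {"hand":0.5,"dp":[0,0,-81],"dr":[0,0,0]}
    - {"hand":0.2,"dp":[0,0,-81],"dr":[0,0,0]}
    - {"hand":0.2,"dp":[0,0,-81],"dr":[0,0,0]}
    - {"hand":0.2,"dp":[0,0,-81],"dr":[0,0,0]}
    - {"hand":0.2,"dp":[0,0,-81],"dr":[0,0,0]}
  force: 30

```text
time: 3.35
tcp_pos: [0.562, -0.3003, 0.163]
orientation: [[-0.736, 0.677, 0.002], [0.677, 0.736, -0.002], [-0.003, -0.0, -1.0]]
ft_force: [-1.2, -3.2, 1.7]
opening: 0.0258
gripper_force: 1.7
```

Emit:
play_rows:
  motion:
    - {"hand":0.1,"dp":[0,0,0],"dr":[0,0,0]}
    - {"hand":0.1,"dp":[-5.7,-5.5,0],"dr":[0,0,-1.2]}
    - {"hand":0.1,"dp":[-12,-10.4,0],"dr":[0,0,-2.4]}
    - {"hand":0.1,"dp":[-18.7,-14.7,0],"dr":[0,0,-3.6]}
    - {"hand":0.1,"dp":[-25.8,-18.2,0],"dr":[0,0,-4.8]}
    - {"hand":0.1,"dp":[-33.3,-20.9,0],"dr":[0,0,-6]}
    - {"hand":0.1,"dp":[-41,-22.9,0],"dr":[0,0,-7.2]}
    - {"hand":0.1,"dp":[-48.8,-24,0],"dr":[0,0,-8.4]}

```text
time: 4.02
tcp_pos: [0.5136, -0.3257, 0.1631]
orientation: [[-0.088, 0.996, 0.003], [0.996, 0.088, -0.005], [-0.005, 0.003, -1.0]]
ft_force: [3.2, -7.5, 4.8]
opening: 0.0231
gripper_force: 29.6
```

Emit:
play_rows:
  motion:
    - {"hand":0.1,"dp":[-8,-0.3,0],"dr":[0,0,-1.2]}
    - {"hand":0.1,"dp":[-15.9,0.2,0],"dr":[0,0,-2.4]}
    - {"hand":0.1,"dp":[-22.9,1.4,0],"dr":[0,0,-3.5]}
    - {"hand":0.1,"dp":[-22.9,1.4,0],"dr":[0,0,-3.5]}
    - {"hand":0.1,"dp":[-22.9,1.4,0],"dr":[0,0,-3.5]}

```text
time: 4.43
tcp_pos: [0.4896, -0.3247, 0.1631]
orientation: [[0.213, 0.977, 0.001], [0.977, -0.213, -0.006], [-0.005, 0.003, -1.0]]
ft_force: [-3.3, -10.4, 4.1]
opening: 0.023
gripper_force: 30.3
```

```bash
cat > m.py <<'E'
from h import *
np.set_printoptions(precision=4,suppress=True)
C=np.array([.5058,-.248])
for n in("top","scene"):
    c=bot.camera(n); P=cloud(c); hsv=cv2.cvtColor(c["image"],cv2.COLOR_RGB2HSV); H,S,V=[hsv[...,i].astype(int) for i in range(3)]
    x,y,z=P[...,0],P[...,1],P[...,2]; rr=np.hypot(x-C[0],y-C[1])
    for l,m in dict(green=(H>40)&(H<85)&(S>100)&(abs(z-.114)<.008)&(rr<.125)&(rr>.08),white=(S<50)&(V>170)&(abs(z-.138)<.006)&(rr>.073)&(rr<.104),ga=(H>4)&(H<20)&(S>150)&(z>.183)&(rr<.1)&(y>-.248)).items():
        q=P[m]; 
        if len(q): d=np.median(q,0)[:2]-C; print(n,l,len(q),np.median(q,0),np.degrees(np.arctan2(d[1],d[0])))
    for k,h in(("pointer",.138),("lock_mark",.114)):
        for r in bot.spot_point(n,k)[:2]:
            p=atz(c,*r["xy"],h)[:2]-C; print(n,k,round(r["conf"],2),np.hypot(*p),np.degrees(np.arctan2(p[1],p[0])))
    im=c["image"]
    cv2.imwrite(f"pics/{n}_now.png",cv2.resize(im[165:275,330:430] if n=="top" else im[140:240,155:255],None,fx=4,fy=4,interpolation=2)[...,::-1])
a=cv2.imread("pics/top_now.png");b=cv2.imread("pics/scene_now.png");import sys
cv2.imwrite(sys.argv[1],np.hstack([a[:400],b[:400]]))
E
python3 m.py pics/c2.png
```

```text
top green 39 [ 0.6121 -0.2691  0.1132] -11.214259504681513
top white 35 [ 0.5893 -0.2649  0.1392] -11.423604558914743
top ga 51 [ 0.5182 -0.1763  0.1906] 80.16893199415534
top pointer 0.67 0.09658292505698077 -6.491171428476488
top lock_mark 0.59 0.1006912185929686 -11.169576957562622
scene green 39 [ 0.615  -0.2702  0.1137] -11.510080226822673
scene white 30 [ 0.5916 -0.2655  0.1388] -11.542908763126594
scene ga 31 [ 0.5259 -0.1726  0.1899] 75.07133039427474
scene pointer 0.56 0.10007683299187436 -13.060968606870091
scene lock_mark 0.56 0.10787875809862255 -8.874357822184587
```

View pics/c2.png

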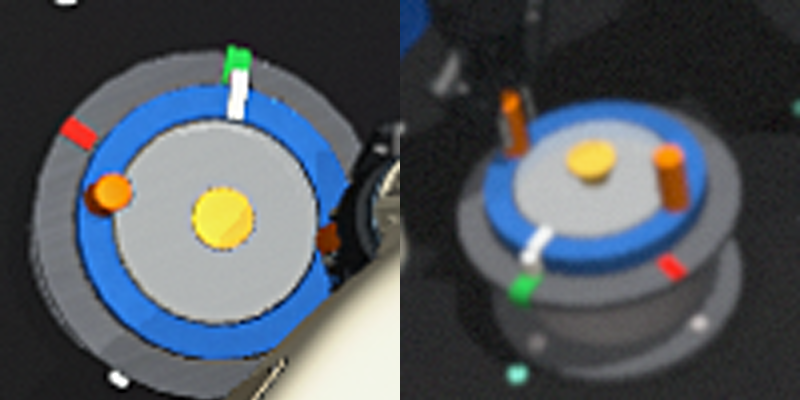

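The left half (top view) shows the white pointer at (237,95) in line with the green mark at (237,62). The right half (scene view) agrees. The measured angles match within about 0.3°, so I'll release and lift.

Emit:
play_rows:
  motion:
    - {"hand":0.6,"dp":[0,0,0],"dr":[0,0,0]}
    - {"hand":0.8,"dp":[0,0,0],"dr":[0,0,0]}
    - {"hand":0.8,"dp":[0,0,0],"dr":[0,0,0]}
    - {"hand":0.8,"dp":[0,0,30],"dr":[0,0,0]}
    - {"hand":0.8,"dp":[0,0,60],"dr":[0,0,0]}
    - {"hand":0.9,"dp":[0,0,90],"dr":[0,0,0]}
    - {"hand":1,"dp":[0,40,90],"dr":[0,0,1.4]}
    - {"hand":1,"dp":[0,80,90],"dr":[0,0,2.8]}

```text
time: 5.4
tcp_pos: [0.4904, -0.2429, 0.2526]
orientation: [[-0.035, 0.999, 0.003], [0.999, 0.035, -0.001], [-0.001, 0.002, -1.0]]
ft_force: [1.3, 1.1, -0.3]
opening: 0.0854
gripper_force: 0.0
```

Emit:
play_rows:
  motion:
    - {"hand":1,"dp":[0,40,0],"dr":[0,0,1.4]}
    - {"hand":1,"dp":[0,80,0],"dr":[0,0,2.8]}
    - {"hand":1,"dp":[0,120,0],"dr":[0,0,4.2]}
    - {"hand":1,"dp":[0,160,0],"dr":[0,0,5.6]}
    - {"hand":1,"dp":[0,200,0],"dr":[0,0,7]}
    - {"hand":1,"dp":[0,240,0],"dr":[0,0,8.4]}
    - {"hand":1,"dp":[0,280,0],"dr":[0,0,9.8]}
    - {"hand":1,"dp":[0,320,0],"dr":[0,0,11.2]}

```text
time: 6.07
tcp_pos: [0.4892, 0.08, 0.2515]
orientation: [[-0.85, 0.527, 0.0], [0.527, 0.85, 0.0], [-0.0, 0.0, -1.0]]
ft_force: [1.1, -0.2, 0.5]
opening: 0.0853
gripper_force: 0.0
```

```bash
python3 m.py pics/c3.png; python3 - <<'E'
from h import *
s=bot.get_state(); R=s["orientation"];print(s["time"],s["tcp_pos"],np.degrees(np.arctan2(R[1,0],R[0,0])),np.round(s["qpos"],1),s["ft_force"])
E
```

```text
top green 39 [ 0.6121 -0.2688  0.1137] -11.076205787518349
top white 36 [ 0.5897 -0.2651  0.1381] -11.54044823792215
top ga 52 [ 0.5196 -0.1759  0.1908] 79.13630827771406
top pointer 0.67 0.09766816857550696 -9.204039274461035
top lock_mark 0.7 0.10366667451505698 -14.036078177877828
scene green 38 [ 0.6142 -0.2705  0.1135] -11.74158115982559
scene white 28 [ 0.5923 -0.2663  0.1381] -11.948098569568112
scene ga 28 [ 0.5251 -0.1733  0.1904] 75.48448297956676
scene pointer 0.82 0.10341220477786657 -14.68687157063027
scene lock_mark 0.68 0.10934565036202411 -10.709627517678811
6.3667 [0.48980101 0.07726206 0.25125085] 147.7876826809036 [-0.7  9.3 -4.2 76.5 -0.  31.5] [0.55331833 0.35439034 0.27399193]
```

View pics/c3.png

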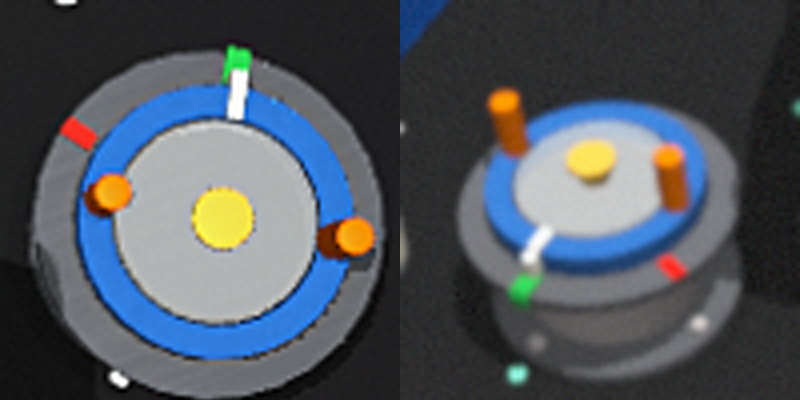

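The pointer at (237,95) still lines up with green at (237,62) after release, with both posts free. Next is the yellow post.

Emit:
play_rows:
  motion:
    - {"hand":1,"dp":[0,40,0],"dr":[0,0,0.8]}
    - {"hand":1,"dp":[-2,80,0],"dr":[0,0,0.8]}
    - {"hand":1,"dp":[-4,120,0],"dr":[0,0,0.8]}
    - {"hand":1,"dp":[-5,160,0],"dr":[0,0,0.8]}
    - {"hand":1,"dp":[-7,200,0],"dr":[0,0,0.8]}
    - {"hand":1,"dp":[-7,220,0],"dr":[0,0,0.8]}
    - {"hand":1,"dp":[-7,220,-30],"dr":[0,0,0.8]}
    - {"hand":1,"dp":[-7,220,-60],"dr":[0,0,0.8]}

```text
time: 7.03
tcp_pos: [0.4842, 0.2981, 0.1915]
orientation: [[-0.881, 0.473, 0.003], [0.473, 0.881, 0.001], [-0.002, 0.003, -1.0]]
ft_force: [-0.1, 0.2, -1.2]
opening: 0.0856
gripper_force: 0.0
```

Emit:
play_rows:
  motion:
    - {"hand":1,"dp":[0,0,0],"dr":[0,0,0]}
    - {"hand":1,"dp":[0,0,-30],"dr":[0,0,0]}
    - {"hand":1,"dp":[0,0,-60],"dr":[0,0,0]}
    - {"hand":1,"dp":[0,0,-90],"dr":[0,0,0]}
    - {"hand":0.6,"dp":[0,0,-95],"dr":[0,0,0]}
    - {"hand":0.1,"dp":[0,0,-95],"dr":[0,0,0]}
    - {"hand":0.1,"dp":[0,0,-95],"dr":[0,0,0]}
    - {"hand":0.1,"dp":[0,0,-95],"dr":[0,0,0]}

```text
time: 7.7
tcp_pos: [0.4842, 0.2978, 0.0986]
orientation: [[-0.881, 0.473, 0.003], [0.473, 0.881, 0.001], [-0.002, 0.002, -1.0]]
ft_force: [-0.3, -0.7, -0.3]
opening: 0.0386
gripper_force: 0.0
```

Emit:
play_rows:
  motion:
    - {"hand":0.1,"dp":[0,0,0],"dr":[0,0,0]}
    - {"hand":0.1,"dp":[0,0,0],"dr":[0,0,0]}

```text
time: 7.87
tcp_pos: [0.4837, 0.2978, 0.0983]
orientation: [[-0.882, 0.472, 0.003], [0.472, 0.882, 0.001], [-0.002, 0.002, -1.0]]
ft_force: [-0.8, -1.6, 7.8]
opening: 0.0209
gripper_force: 29.4
```

Emit:
play_rows:
  motion:
    - {"hand":0.1,"dp":[-4.5,-9.4,0],"dr":[0,0,1.2]}
    - {"hand":0.1,"dp":[-8,-19.3,0],"dr":[0,0,2.4]}
    - {"hand":0.1,"dp":[-10.5,-29.5,0],"dr":[0,0,3.6]}
    - {"hand":0.1,"dp":[-11.9,-40,0],"dr":[0,0,4.8]}
    - {"hand":0.1,"dp":[-12.2,-50.5,0],"dr":[0,0,6]}
    - {"hand":0.1,"dp":[-11.4,-60.9,0],"dr":[0,0,7.2]}
    - {"hand":0.1,"dp":[-9.5,-71.3,0],"dr":[0,0,8.4]}
    - {"hand":0.1,"dp":[-6.5,-81.4,0],"dr":[0,0,9.6]}

```text
time: 8.53
tcp_pos: [0.476, 0.2165, 0.0982]
orientation: [[-0.938, -0.345, 0.001], [-0.345, 0.938, 0.002], [-0.002, 0.001, -1.0]]
ft_force: [-5.2, 2.4, 9.1]
opening: 0.0214
gripper_force: 29.6
```

Emit:
play_rows:
  motion:
    - {"hand":0.1,"dp":[2.6,-6.5,0],"dr":[0,0,0.8]}
    - {"hand":0.1,"dp":[4.5,-10.7,0],"dr":[0,0,1.3]}
    - {"hand":0.1,"dp":[5.6,-13,0],"dr":[0,0,1.6]}
    - {"hand":0.1,"dp":[5.6,-13,0],"dr":[0,0,1.6]}

```text
time: 8.87
tcp_pos: [0.4818, 0.2032, 0.0982]
orientation: [[-0.883, -0.469, 0.001], [-0.469, 0.883, 0.001], [-0.001, 0.0, -1.0]]
ft_force: [-6.7, -1.5, 12.9]
opening: 0.0211
gripper_force: 29.8
```

Emit:
play_rows:
  motion:
    - {"hand":0.1,"dp":[0.7,-1.3,0],"dr":[0,0,0.15]}
    - {"hand":0.1,"dp":[1.3,-2.5,0],"dr":[0,0,0.3]}
    - {"hand":0.1,"dp":[1.3,-2.5,0],"dr":[0,0,0.3]}

```text
time: 9.12
tcp_pos: [0.4819, 0.203, 0.0982]
orientation: [[-0.87, -0.492, -0.001], [-0.492, 0.87, 0.005], [-0.002, 0.005, -1.0]]
ft_force: [-11.7, 11.0, 13.2]
opening: 0.021
gripper_force: 30.5
```

The stop is felt: the TCP stayed at 207.3° while the opposing force rose. One more gentle push, then release and lift.

Emit:
play_rows:
  motion:
    - {"hand":0.1,"dp":[1,-2,0],"dr":[0,0,0]}
    - {"hand":0.1,"dp":[1,-2,0],"dr":[0,0,0]}

```text
time: 9.28
tcp_pos: [0.482, 0.2028, 0.0981]
orientation: [[-0.87, -0.493, -0.002], [-0.493, 0.87, 0.009], [-0.003, 0.009, -1.0]]
ft_force: [-16.2, 23.3, 14.2]
opening: 0.0212
gripper_force: 31.6
```

Emit:
play_rows:
  motion:
    - {"hand":0.6,"dp":[-1,2,0],"dr":[0,0,0]}
    - {"hand":0.9,"dp":[-1,2,0],"dr":[0,0,0]}
    - {"hand":0.9,"dp":[-1,2,0],"dr":[0,0,0]}
    - {"hand":0.9,"dp":[-1,2,30],"dr":[0,0,0]}
    - {"hand":0.9,"dp":[-1,2,65],"dr":[0,0,0]}
    - {"hand":0.9,"dp":[-1,2,100],"dr":[0,0,0]}
    - {"hand":0.9,"dp":[-20,-35,120],"dr":[0,0,0]}
    - {"hand":0.9,"dp":[-40,-70,130],"dr":[0,0,0]}

```text
time: 9.95
tcp_pos: [0.4476, 0.1324, 0.2277]
orientation: [[-0.87, -0.492, 0.004], [-0.492, 0.87, 0.0], [-0.004, -0.002, -1.0]]
ft_force: [0.3, -1.7, -0.6]
opening: 0.077
gripper_force: 0.0
```

Emit:
play_rows:
  motion:
    - {"hand":0.9,"dp":[-10,-40,0],"dr":[0,0,0]}
    - {"hand":0.9,"dp":[-20,-80,0],"dr":[0,0,0]}
    - {"hand":0.9,"dp":[-20,-110,0],"dr":[0,0,0]}
    - {"hand":0.9,"dp":[-20,-110,0],"dr":[0,0,0]}
    - {"hand":0.9,"dp":[-20,-110,0],"dr":[0,0,0]}

```text
time: 10.37
tcp_pos: [0.4263, 0.0207, 0.2256]
orientation: [[-0.874, -0.487, 0.001], [-0.487, 0.874, -0.0], [-0.001, -0.001, -1.0]]
ft_force: [0.1, 0.5, -0.2]
opening: 0.0772
gripper_force: 0.0
```

```bash
python3 m.py pics/c4.png; python3 - <<'E'
from h import *
np.set_printoptions(precision=4,suppress=True)
C=np.array([.571,.249]);ims=[]
for n in("top","scene"):
    c=bot.camera(n);P=cloud(c);hsv=cv2.cvtColor(c["image"],cv2.COLOR_RGB2HSV);H,S=hsv[...,0],hsv[...,1]
    m=(np.hypot(P[...,0]-C[0],P[...,1]-C[1])<.12)&(H>22)&(H<35)&(S>130)&(abs(P[...,2]-.063)<.012)
    q=P[m];w,v=np.linalg.eigh(np.cov(q[:,:2].T));print(n,'arm dir',np.degrees(np.arctan2(v[1,1],v[0,1]))%180+180)
    im=c["image"];ims.append(cv2.resize(im[150:260,150:250] if n=="top" else im[190:300,300:400],None,fx=4,fy=4,interpolation=2))
    for k in("mix_cup","stir_stick","pigment_blue","pigment_red"):
        r=bot.spot_point(n,k)
        if r: print(k,round(r[0]["conf"],2),atz(c,*r[0]["xy"],0))
cv2.imwrite("pics/c5.png",np.hstack(ims)[...,::-1])
s=bot.get_state();print(s["time"],s["tcp_pos"],s["ft_force"])
E
```

```text
top green 40 [ 0.612  -0.269   0.1136] -11.207844520236184
top white 33 [ 0.5893 -0.2656  0.1392] -11.904409106030394
top ga 52 [ 0.5186 -0.1754  0.1899] 79.9689167834353
top pointer 0.8 0.10293759831515031 -6.364356505077393
top lock_mark 0.81 0.09967500319004306 -11.417117908291225
scene green 38 [ 0.6148 -0.27    0.1138] -11.389855056712054
scene white 27 [ 0.5914 -0.2667  0.138 ] -12.331987526296961
scene ga 30 [ 0.5256 -0.1733  0.1902] 75.13219304320882
scene pointer 0.61 0.09806312556845392 -15.036032931350872
scene lock_mark 0.75 0.10656589588711211 -8.911559236813131
top arm dir 208.44416658384375
mix_cup 0.21 [0.6068 0.0089 0.    ]
stir_stick 0.78 [0.6055 0.0173 0.    ]
pigment_blue 0.95 [0.4894 0.4654 0.    ]
pigment_red 0.86 [ 0.5348 -0.4596  0.    ]
scene arm dir 207.66363897124407
mix_cup 0.74 [0.4665 0.0118 0.    ]
pigment_blue 0.93 [0.4824 0.4762 0.    ]
pigment_red 0.79 [ 0.5324 -0.4738  0.    ]
11.1667 [0.4262 0.0225 0.2252] [ 0.4932  0.9209 -0.081 ]
```

View pics/c5.png

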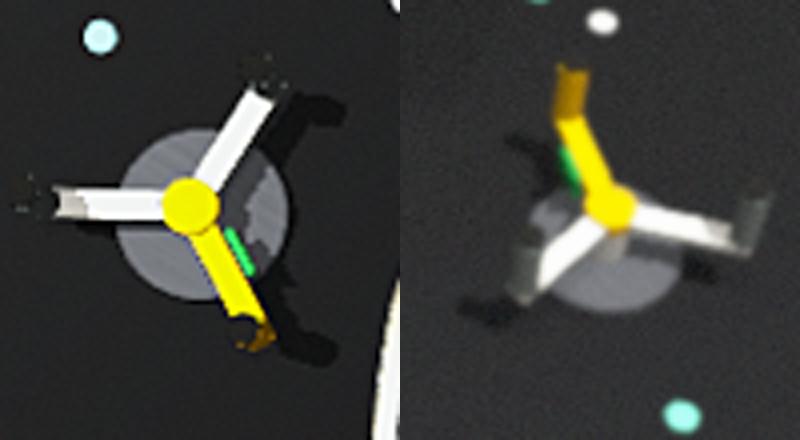

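The yellow arm now covers the green seat and sits against the green stop block at (238,252) in the left half. Its direction is about 208°, 120° from the fixed arms. The collar is still on its mark, and the bystanders haven't moved.

```bash
python3 -c "
from rig import bot
print(bot.close_job())"
```

```text
the job is handed in; nothing more can be done
None
```

The job is handed in at about 11 s: the collar pointer stands within about 1° of the green locked mark, the yellow arm is seated at its end stop, both are released, and the bystanders were not touched.

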